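Unfold the crank on a bench screw press and press a bush home

ROBOT

A 6-joint arm with a two-finger parallel gripper is mounted at the origin on the work surface. World frame = base frame: x ahead of the robot, y to its left, z up, the work surface at z = 0. Lengths are in m, angles in rad, forces in N, time in s.
With the tool pointing down it reaches from about 0.325 to 0.9 m from the base axis. Payload 3.5 kg.
Tool frame: the origin (TCP) lies midway between the tips of the shut fingers; the grasp point (between the pads) lies 19 mm behind it; z points along the fingers, y is the line along which they close (so a half turn about z gives the same grasp; the last joint's range is limited). The gripper opens to 85 mm and grips with 20 to 120 N. Pads are 22 mm wide; open, the fingers measure 114 mm over their backs; the gripper's body (76 mm by 85 mm) begins 54 mm behind the grasp point. The pads swing forward as they close: fully open they stand 13 mm farther back than shut.
Start: joints at [-1.337, 0.276, -0.026, 1.268, 0, 1.467], TCP at [0.207, -0.59, 0.231] pointing down, gripper open.
Joint ranges: [-3.12, 3.12], [-0.85, 1.88], [-1.08, 1.24], [-1.95, 2.15], [-1.57, 1.53], [-3.14, 3.14]. Speed limits (rad/s): [2.57, 2.57, 3.14, 3.14, 3.14, 3.14].

INTERFACE

Orientations are given as a unit quaternion [x, y, z, w].
In Python, from cell import * gives the robot as it stands. The module is installed in compiled form; this text tells all that it offers.
- The arm moves only by the tool jog_arm, never from a script. Its argument "motion" is a list of rows, each an object with "gripper": the finger opening in mm, from 0 to 85.4; "offset": the shift along the tool's x, y, z in units of 30 mm (1.0 is 30 mm), a list of three; "roll": the turn about the tool's z in units of 5 degrees (1.0 is 5 degrees). In form: [{"gripper": gripper, "offset": [tx, ty, tz], "roll": roll}, ...]. A call has exactly 10 rows; each row is the pose to reach, as a shift and turn from the pose commanded when the call began, along the tool's axes at that moment; what a row does not reach only later rows make up. A row lasts 1/12 s, in which the tool goes at most 41.7 mm and 7.16 degrees, less where a joint would pass 70% of its speed; a pose out of reach is approached as far as the arm can. A call with a gripper value outside its range is refused whole. The fingers move at their own pace and stop on an object; "grip_force" is the grip in N (left out, the last holds). Time passes only in rows, so rows that repeat a pose let the fingers close, or fill a call up. It gives the time, the measured TCP pose, the force, the opening and the grip force at its end, in the units of the state.
- sense(): the state, without advancing time (a new reading comes with each control period).
- read_camera(name): name is "scene" or "top"; returns the picture (384x512x3 uint8, red, green, blue); there is no depth.
- calibration(name): a dict with "K" (3x3 intrinsics, pixels), "origin" and "attitude" of the camera in the world. Camera axes: x right, y down, z forward; pixel columns grow to the right and rows downward; lengths in m; the calibration is good to about 2 mm. A picture is of the moment at which its call begins. calibration takes no time and is no camera call.
- sign_off(): hands the job in; it is judged then, once.
The state is a dict: "clock": time; "q": joint angles; "dq": joint speeds; "effort": joint torques, N m; "tcp_pos": TCP position; "tool_rot": TCP orientation; "contact_force": force on the tool from outside, world axes, zero at the start; "torque": the same for the moment, N m; "finger_gap": finger opening in m; "gripper_force": force on a finger pad.
Only numpy, scipy, OpenCV 4.12 (cv2) and the standard library are available. Lean on these libraries where they do the work, as an engineer would, in place of code of your own. Each camera call takes 0.05 s, during which the arm holds its last target. There are 200 camera calls.

TASK

On the bench press, fold out the crank handle of the handwheel until it snaps fully upright. Then wind the ram down and press the bronze bush fully home into the link, firmly until its flange is tight on the eye, but stop as soon as you feel it go tight, because overloading cracks the bush. Wind the ram back a few millimetres clear of the bush, leave the handle standing up, let go, and leave the other things on the bench alone.

Things in the scene. Friction and masses are not known exactly. Their poses are not given: they have to be found in the camera images.
- press: Green two-column bench screw press, bolted down: base 200 x 230 x 22 mm, steel columns of 26 mm at y = +85 and -85 mm, crosshead (62 x 225 mm, its top 192 mm above the bench) with a vertical screw through it. Origin: underside of the base, on the screw's axis; z up.
- handwheel: Three-armed aluminium handwheel on top of the screw, 168 mm across, about 0.245 m above the bench. Origin: on the screw's axis, level with the arms' top faces; x points along the broad arm to the handle's pivot, z up. Clockwise from above winds the ram (and the wheel with it) down 20 mm a turn. It stays where it is left; drag about 3 N at the handle.
- handle_pivot (a point): Cross pin on which the fold-away handle is hinged, between two cheeks (together 30 mm wide, 22 mm high) at the rim: 70 mm from the screw's axis and 14 mm above the origin of the handwheel.
- handle_tip (a point): Free end of the handle on its centre line, 72 mm from the pivot pin. The outer 58 mm is a black grip of 24 mm diameter that spins freely on its core, so a hand need not turn while cranking. Folded, it lies level over the broad arm, 2 mm above it, its tip over the hub; open, it stands straight up above the pivot.
- handle (a joint): Swing of the handle about the cross pin: 0 folded towards the hub, 1.57 upright against its stop. An over-centre spring holds it at both ends: the grip needs about 3 to 4 N to start lifting; let go past half-way (0.79) it snaps up to the stop by itself, before half-way it falls shut. About 2 N at the grip unseats it again.
- ram: Steel ram, the lower end of the screw, with a round nose of 34 mm. Origin: centre of the nose's lower face; z up. It does not turn. It starts 2 to 19 mm above the bush. 22 N at the ram is 1 N along the rim at the handle, on top of the screw's drag.
- bush: Bronze flanged bush, started in the link's big eye below the ram: shank 28 mm, flange 36 mm wide, 4 mm thick. Origin: centre of the flange's underside; z up. It starts 10 to 13 mm too high and goes in stiffly under about 70 N (3 N at the handle); it stays where it is pushed. Home: flange on the eye, squeezed with at least 120 N. Over 320 N cracks it.
- eye_face (a point): Centre of the top face of the big eye (58 mm wide) of the dark forged link clamped on the press's bed, below the ram; 72 to 76 mm above the bench. Once the flange meets it, the handle's load climbs 3 to 4 N per 0.05 rad of winding. Along the rim, held still after a short step: 1 to 4 N while the bush still moves, 6 to 10 N when tight (9 to 15 N while turning), over 12 N is too much.
- spanner: Steel spanner lying on the bench beside the press; leave it alone.
- tin: Plain closed tin, 60 mm wide and 75 mm tall, standing beside the press; leave it alone.
- spare_bush: Spare bronze bush standing on its flange (36 mm wide, 34 mm tall) beyond the press; leave it alone.
- socket: Steel socket, 30 mm wide and 46 mm tall, standing beyond the press; leave it alone.

How it is judged:
By the outcome, as a careful person would: the job done as asked, in the order asked, and still so for the second after the job is handed in, with the robot touching nothing.
It also fails if it takes over 72 s, if anything falls off the work surface, if the arm or the gripper's body presses on something with over 40 N, if the wrist force passes 120 N, or if a joint passes its speed limit or range.

## Working session

There is one attempt and no reset: what is moved stays moved. The work goes in short steps, Python scripts to look and compute and a tool call to move; the robot and the scene stay as the last step left them, time stands still between calls to the robot, and variables do not carry over. Pictures are saved under pics/ and viewed, at most 14 in all, crops included, and the job is handed in when it is done.

Besides the shell and the picture viewer there is one more tool, called after "Request:" as name(argument=value, ...) on one line, values as JSON. jog_arm: Moves the arm, as the interface text tells. Its arguments: {"type":"object","properties":{"motion":{"type":"array","items":{"type":"object","properties":{"gripper":{"type":"number"},"offset":{"type":"array","items":{"type":"number"}},"roll":{"type":"number"}}}},"grip_force":{"type":"number"}},"required":["motion"]}

```bash
mkdir -p pics
cat > h.py <<'E'
from cell import *
import numpy as np, cv2
from scipy.spatial.transform import Rotation as R
def cam(n):
    c=calibration(n); A=np.array(c["attitude"],float)
    A=A if A.shape==(3,3) else R.from_quat(A).as_matrix()
    return np.array(c["K"]),np.array(c["origin"]),A
def ray(n,u,v):
    K,o,A=cam(n); d=A@np.linalg.solve(K,[u,v,1.]); return o,d/np.linalg.norm(d)
def plane(n,u,v,z):
    o,d=ray(n,u,v); return o+d*(z-o[2])/d[2]
def proj(n,p):
    K,o,A=cam(n); c=K@(A.T@(np.array(p)-o)); return c[:2]/c[2]
def two(uv1,uv2):
    (o1,d1),(o2,d2)=ray("scene",*uv1),ray("top",*uv2)
    s=np.linalg.lstsq(np.c_[d1,-d2],o2-o1,rcond=None)[0]; a=o1+s[0]*d1;b=o2+s[1]*d2
    return (a+b)/2,np.linalg.norm(a-b)
def snap(n,f,crop=None,k=1):
    im=read_camera(n); bgr=im[:,:,::-1].copy(); cv2.imwrite(f"pics/{f}_raw.png",bgr)
    if crop: x0,y0,x1,y1=crop; bgr=bgr[y0:y1,x0:x1]
    cv2.imwrite(f"pics/{f}.png",cv2.resize(bgr,None,fx=k,fy=k,interpolation=cv2.INTER_CUBIC)); return im
E
python3 - <<'E'
from h import *
for n in("scene","top"):
    print(n,calibration(n)); snap(n,n+"0",k=1.5)
s=sense(); print({k:np.round(v,3) for k,v in s.items()})
E
```

```text
scene {'K': array([[488.7057725 ,   0.        , 258.7690433 ],
       [  0.        , 488.7057725 , 187.37333859],
       [  0.        ,   0.        ,   1.        ]]), 'origin': array([ 1.45670331, -0.56925399,  0.79917886]), 'attitude': array([ 0.77911554,  0.39077223, -0.2179065 , -0.43908177])}
top {'K': array([[361.7480354 ,   0.        , 259.42132007],
       [  0.        , 361.7480354 , 189.71969582],
       [  0.        ,   0.        ,   1.        ]]), 'origin': array([0.42591578, 0.07534567, 1.1663838 ]), 'attitude': array([ 0.7146134 , -0.69432844,  0.06691693, -0.05251514])}
{'clock': np.float64(0.1), 'q': array([-1.337,  0.277, -0.028,  1.268,  0.   ,  1.467]), 'dq': array([-0.   ,  0.   ,  0.004, -0.002,  0.001,  0.001]), 'effort': array([ 0.0000e+00, -4.4671e+01,  2.9613e+01,  8.0000e-03, -0.0000e+00,
       -0.0000e+00]), 'tcp_pos': array([ 0.206, -0.589,  0.23 ]), 'tool_rot': array([ 0.986,  0.168, -0.   , -0.001]), 'contact_force': array([-0.08 , -0.838,  0.582]), 'torque': array([-0.023,  0.042,  0.028]), 'gripper_force': np.float64(0.0), 'finger_gap': np.float64(0.086)}
```

View pics/scene0.png

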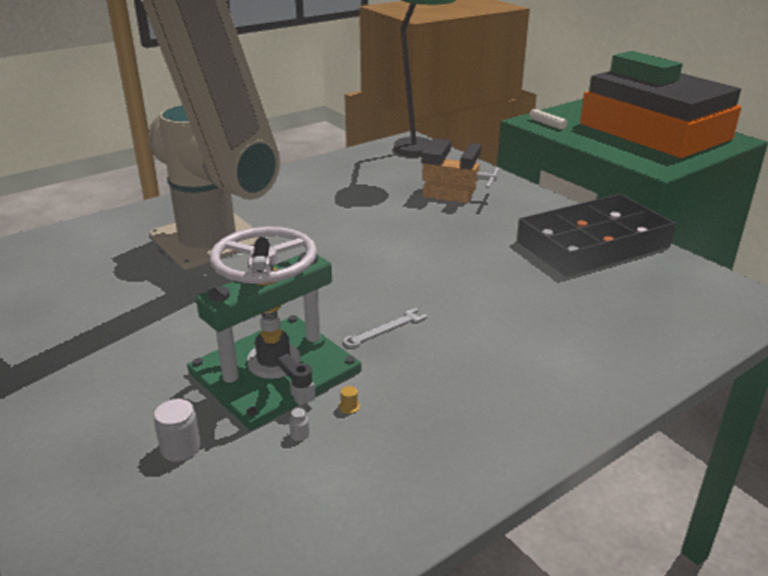

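View pics/top0.png

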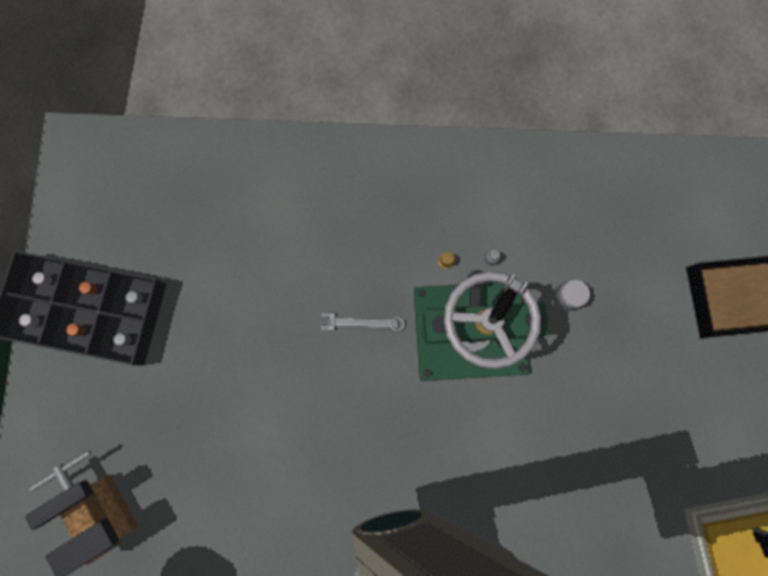

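The scene view shows the press with the wheel near (263,252) and the handle folded; the top view shows the wheel centre near (492,320) at 1.5x, with the handle running towards (518,282) and its pivot at the rim. Next I'll measure these.

Run:
```python
from h import *
im=cv2.imread("pics/top0_raw.png"); hsv=cv2.cvtColor(im,cv2.COLOR_BGR2HSV)
x0,y0,x1,y1=280,165,376,260
m=((hsv[...,1]<40)&(hsv[...,2]>140)).astype(np.uint8); mm=np.zeros_like(m); mm[y0:y1,x0:x1]=m[y0:y1,x0:x1]
cs,_=cv2.findContours(mm,cv2.RETR_EXTERNAL,cv2.CHAIN_APPROX_NONE)
c=max(cs,key=lambda c:cv2.boundingRect(c)[2]); print(cv2.boundingRect(c))
h=cv2.convexHull(c)[:,0].astype(float)
P=np.array([plane("top",u,v,0.245)[:2] for u,v in h])
# circle fit radius 0.084
from scipy.optimize import least_squares
r=least_squares(lambda p:np.hypot(*(P-p[:2]).T)-p[2],[*P.mean(0),.084],loss="soft_l1",f_scale=.001); print("center",r.x)
b=((im.max(2)<45)).astype(np.uint8); bm=np.zeros_like(b); bm[180:225,310:355]=b[180:225,310:355]
n,l,st,ce=cv2.connectedComponentsWithStats(bm)
for i in range(1,n):
  if st[i,4]>15: print(st[i],ce[i],plane("top",*ce[i],.259))
for n in("scene","top"): print(n,proj(n,[*r.x[:2],.245]))
a=cv2.resize(im[165:260,280:380],None,fx=6,fy=6,interpolation=cv2.INTER_CUBIC)
s=cv2.imread("pics/scene0_raw.png")[140:235,120:220]
cv2.imwrite("pics/c1.png",a); cv2.imwrite("pics/c2.png",cv2.resize(s,None,fx=6,fy=6,interpolation=cv2.INTER_CUBIC))
```

```text
(297, 183, 62, 61)
center [ 0.52970658 -0.11758757  0.07906041]
[318 189  10  15  59] [321.83050847 195.44067797] [ 0.57122032 -0.10051577  0.259     ]
[327 193  20  32 308] [336.6038961  205.50974026] [ 0.54648876 -0.13810607  0.259     ]
scene [175.51255274 164.86397911]
top [327.43879765 212.4422486 ]
```

View pics/c1.png

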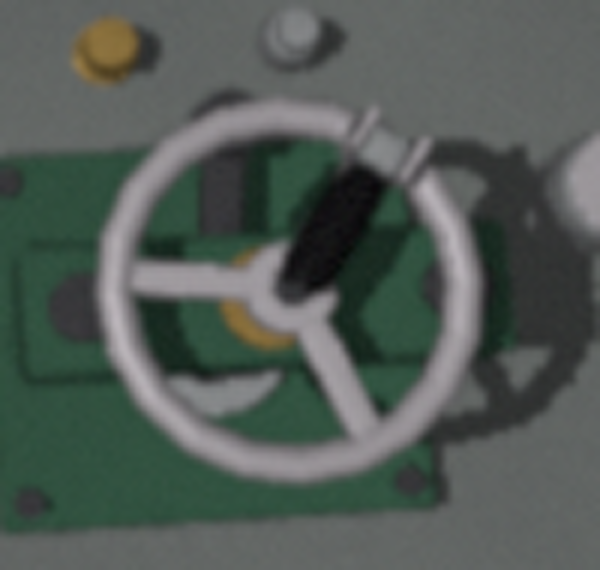

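View pics/c2.png

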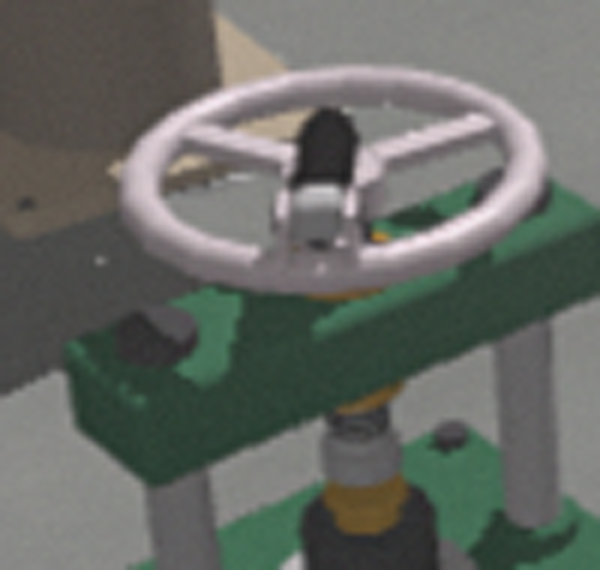

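The top crop shows the handle's pivot block at crop (385,150) and the tip at about (292,292). The scene crop shows the block at (318,205), the tip at (328,112), and the ram nose roughly 2–4 mm or more above the bronze bush. I'll triangulate these.

Run:
```python
from h import *
f=lambda u,v,x,y:(u/6+x,v/6+y)
T=lambda u,v:f(u,v,280,165); S=lambda u,v:f(u,v,120,140)
for n,s,t in[("pivotblock",(318,200),(385,150)),("tip",(328,112),(292,293)),("ringC",(335,171),(291,291))]:
    print(n,*two(S(*s),T(*t)))
for z in(.22,.235,.245,.26): print(z,plane("top",*T(385,150),z+.014),plane("top",*T(291,291),z), plane("scene",*S(335,171),z))
# ram side: hidden below: nose bottom, flange top, eye top along screw axis
c=two(S(335,171),T(291,291))[0]
for nm,v in[("nose bottom",480),("flange bottom",510),("flange top",483)]:
    o,d=ray("scene",*S(362,v)); k=(np.dot(c[:2]-o[:2],d[:2])/np.dot(d[:2],d[:2])); print(nm,o+k*d)
```

```text
pivotblock [ 0.58743593 -0.15571874  0.26146794] 0.0034916200594791434
tip [ 0.52506159 -0.11690817  0.25938306] 0.0017250890281128065
ringC [ 0.52921758 -0.12008819  0.23595973] 0.004833814033312156
0.22 [ 0.59149381 -0.16434028  0.234     ] [ 0.52980433 -0.12561842  0.22      ] [ 0.5046914  -0.10548051  0.22      ]
0.235 [ 0.58883003 -0.16048426  0.249     ] [ 0.52815771 -0.12243317  0.235     ] [ 0.5293473  -0.11749166  0.235     ]
0.245 [ 0.58705417 -0.15791358  0.259     ] [ 0.52705997 -0.12030968  0.245     ] [ 0.54578457 -0.12549909  0.245     ]
0.26 [ 0.58439039 -0.15405756  0.274     ] [ 0.52541336 -0.11712444  0.26      ] [ 0.57044048 -0.13751023  0.26      ]
nose bottom [ 0.52974402 -0.11900437  0.08696374]
flange bottom [ 0.52921375 -0.12009611  0.0716221 ]
flange top [ 0.52969118 -0.11911288  0.08543813]
```

Request:
jog_arm(grip_force=25, motion=[{"gripper": 60, "offset": [0, 0, -2], "roll": -1}, {"gripper": 60, "offset": [1, -0.7, -3.7], "roll": -2.4}, {"gripper": 60, "offset": [2, -1.4, -3.7], "roll": -3.8}, {"gripper": 60, "offset": [3, -2.1, -3.7], "roll": -5.2}, {"gripper": 60, "offset": [4, -2.8, -3.7], "roll": -6.6}, {"gripper": 60, "offset": [5, -3.5, -3.7], "roll": -8}, {"gripper": 60, "offset": [6, -4.2, -3.7], "roll": -9.4}, {"gripper": 60, "offset": [7, -4.9, -3.7], "roll": -10.8}, {"gripper": 60, "offset": [8, -5.6, -3.7], "roll": -12.2}, {"gripper": 60, "offset": [9, -6.2, -3.7], "roll": -13.6}])

```text
clock: 0.93
tcp_pos: [0.4002, -0.3228, 0.342]
tool_rot: [0.721, 0.692, 0.0, -0.0]
contact_force: [1.4, -0.5, -0.7]
finger_gap: 0.06
gripper_force: 0.0
```

```bash
cat >> h.py <<'E'
def delta(p,ang=None):
    s=sense(); M=R.from_quat(s["tool_rot"]).as_matrix(); t=np.array(s["tcp_pos"])
    a=np.degrees(np.arctan2(M[1,0],M[0,0])); print("clock",s["clock"],"tcp",t.round(4),"xang",a.round(2),"F",np.round(s["contact_force"],2),"gap",s["finger_gap"], "q",np.round(s["q"],2))
    if p is not None: print("offset units",(M.T@(np.array(p)-t)/.03).round(3))
    if ang is not None: print("roll units",(-(ang-a+180)%360-180)/5 if False else -(((ang-a+180)%360)-180)/5)
E
python3 -c "
from h import *
delta([.545,-.130,.34],147.2)"
```

```text
clock 0.9333 tcp [ 0.4002 -0.3228  0.342 ] xang 87.65 F [ 1.4  -0.5  -0.74] gap 0.06000607690278197 q [-0.8   0.04 -0.07  1.46  0.    0.81]
offset units [6.62  4.558 0.069]
roll units -11.90967867416416
```

Request:
jog_arm(motion=[{"gripper": 60, "offset": [1, 0.7, 0], "roll": -1.4}, {"gripper": 60, "offset": [2, 1.4, 0], "roll": -2.8}, {"gripper": 60, "offset": [3, 2.1, 0], "roll": -4.2}, {"gripper": 60, "offset": [4, 2.8, 0], "roll": -5.6}, {"gripper": 60, "offset": [5, 3.5, 0], "roll": -7}, {"gripper": 60, "offset": [5.8, 4.1, 0], "roll": -8.4}, {"gripper": 60, "offset": [6.4, 4.4, 0], "roll": -9.8}, {"gripper": 60, "offset": [6.6, 4.5, 0], "roll": -11.2}, {"gripper": 60, "offset": [6.6, 4.5, 0], "roll": -11.9}, {"gripper": 60, "offset": [6.6, 4.5, 0], "roll": -11.9}])

```text
clock: 1.77
tcp_pos: [0.5441, -0.1328, 0.3415]
tool_rot: [0.284, 0.959, 0.0, -0.001]
contact_force: [0.1, -0.1, -0.1]
finger_gap: 0.0599
gripper_force: 0.0
```

```bash
python3 -c "
from h import *
delta([.545,-.130,.249],147.2)
im=snap('scene','s1',(100,90,240,230),4.2)
"
```

```text
clock 1.7667 tcp [ 0.5441 -0.1328  0.3415] xang 146.94 F [ 0.08 -0.07 -0.11] gap 0.059920585981783084 q [-0.35  0.12  0.02  1.46 -0.    0.22]
offset units [0.021 0.095 3.085]
roll units -0.05152320996552362
```

View pics/s1.png

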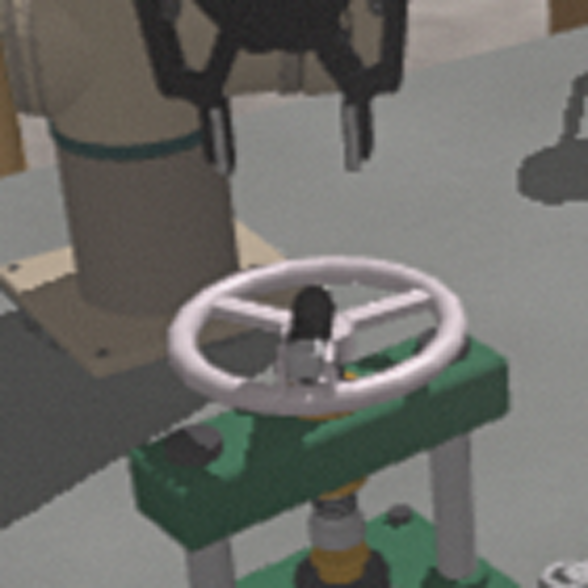

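The picture shows both fingertips at (228,168) and (354,165), above the handle at about (312,310) and slightly to its left. I'll check this by projection.

```bash
python3 -c "
from h import *
c=lambda p:((proj('scene',p)-[100,90])*4.2).round(1)
t=sense()['tcp_pos']
print('tcp',c(t),'tcp up10',c(t+[0,0,.01]),'below',c([t[0],t[1],.259]),'est handle pt',c([.545,-.130,.259]), 'tip top',c([.5265,-.118,.271]),'pivot',c([.587,-.157,.259]))
y=R.from_quat(sense()['tool_rot']).as_matrix()[:,1]; print('y',y, c(t+y*.03),c(t-y*.03))
"
```

```text
tcp [288.4 172.5] tcp up10 [286.6 155.1] below [302.2 310.2] est handle pt [308.4 309.2] tip top [309.7 271.3] pivot [301.1 354.2]
y [ 5.48140307e-01  8.36386317e-01 -3.65127199e-04] [345.5 171.2] [231.  173.8]
```

Request:
jog_arm(grip_force=25, motion=[{"gripper": 60, "offset": [0, 0.12, 0.8], "roll": 0}, {"gripper": 60, "offset": [0, 0.12, 1.6], "roll": 0}, {"gripper": 60, "offset": [0, 0.12, 2.3], "roll": 0}, {"gripper": 60, "offset": [0, 0.12, 2.8], "roll": 0}, {"gripper": 60, "offset": [0, 0.12, 3.05], "roll": 0}, {"gripper": 20, "offset": [0, 0.12, 3.05], "roll": 0}, {"gripper": 20, "offset": [0, 0.12, 3.05], "roll": 0}, {"gripper": 20, "offset": [0, 0.12, 3.05], "roll": 0}, {"gripper": 20, "offset": [0, 0.12, 3.05], "roll": 0}, {"gripper": 20, "offset": [0, 0.12, 3.05], "roll": 0}])

```text
clock: 2.65
tcp_pos: [0.5469, -0.1309, 0.2523]
tool_rot: [0.286, 0.958, 0.0, 0.001]
contact_force: [-0.0, 0.0, 2.1]
finger_gap: 0.0218
gripper_force: 27.4
```

```bash
python3 -c "
from h import *
delta(None)
s=sense();print(s['torque'],s['gripper_force'])
t=np.array(s['tcp_pos']); piv=np.array([.587,-.157,.259]); print((t-piv)*1000, np.hypot(*(t-piv)[:2]))
"
```

```text
clock 2.65 tcp [ 0.5469 -0.1309  0.2523] xang 146.79 F [-0.03  0.03  2.07] gap 0.021776163452517705 q [-0.35  0.15 -0.14  1.28  0.    0.23]
[ 0.06429731 -0.02088756 -0.01937198] 27.436815798282623
[-40.07130856  26.09613346  -6.70875319] 0.04781963980616107
```

Request:
jog_arm(grip_force=25, motion=[{"gripper": 40, "offset": [0, 0, 0], "roll": 0}, {"gripper": 40, "offset": [0, 0, 0], "roll": 0}, {"gripper": 40, "offset": [0, 0, 0.12], "roll": 0}, {"gripper": 40, "offset": [0, 0, 0.23], "roll": 0}, {"gripper": 40, "offset": [0, 0, 0.23], "roll": 0}, {"gripper": 18, "offset": [0, 0, 0.23], "roll": 0}, {"gripper": 18, "offset": [0, 0, 0.23], "roll": 0}, {"gripper": 18, "offset": [0, 0, 0.23], "roll": 0}, {"gripper": 18, "offset": [0, 0, 0.23], "roll": 0}, {"gripper": 18, "offset": [0, 0, 0.23], "roll": 0}])

```text
clock: 3.48
tcp_pos: [0.5459, -0.1304, 0.2437]
tool_rot: [0.286, 0.958, 0.0, -0.0]
contact_force: [0.5, 1.0, -1.6]
finger_gap: 0.0222
gripper_force: 26.8
```

Request:
jog_arm(motion=[{"gripper": 18, "offset": [-0.03, 0, -0.28], "roll": 0}, {"gripper": 18, "offset": [-0.1, 0, -0.55], "roll": 0}, {"gripper": 18, "offset": [-0.22, 0, -0.81], "roll": 0}, {"gripper": 18, "offset": [-0.38, 0, -1.04], "roll": 0}, {"gripper": 18, "offset": [-0.58, 0, -1.24], "roll": 0}, {"gripper": 18, "offset": [-0.81, 0, -1.4], "roll": 0}, {"gripper": 18, "offset": [-1.06, 0, -1.52], "roll": 0}, {"gripper": 18, "offset": [-1.3, 0, -1.59], "roll": 0}, {"gripper": 18, "offset": [-1.45, 0, -1.61], "roll": 0}, {"gripper": 18, "offset": [-1.45, 0, -1.61], "roll": 0}])

```text
clock: 4.32
tcp_pos: [0.5845, -0.1558, 0.2943]
tool_rot: [0.286, 0.958, -0.0, 0.002]
contact_force: [-1.4, 1.6, 4.9]
finger_gap: 0.0218
gripper_force: 24.4
```

```bash
python3 -c "
from h import *
delta(None)
im=snap('scene','s2',(100,90,240,230),4.2)
"
```

```text
clock 4.3167 tcp [ 0.5845 -0.1558  0.2943] xang 146.76 F [-1.42  1.59  4.91] gap 0.02182026061632761 q [-0.37  0.21  0.02  1.38 -0.    0.21]
```

View pics/s2.png

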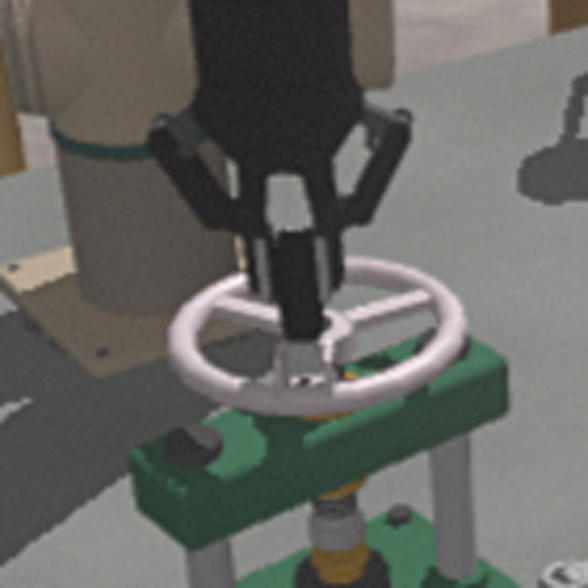

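The handle stands nearly upright between the pads: grip at (300,285), pivot block at (303,365). Next I'll open so it snaps to the stop, go 9 mm lower and regrip.

Request:
jog_arm(grip_force=30, motion=[{"gripper": 42, "offset": [0, 0, 0], "roll": 0}, {"gripper": 42, "offset": [0, 0, 0], "roll": 0}, {"gripper": 42, "offset": [-0.09, 0, 0.1], "roll": 0}, {"gripper": 42, "offset": [-0.09, 0, 0.3], "roll": 0}, {"gripper": 42, "offset": [-0.09, 0, 0.3], "roll": 0}, {"gripper": 42, "offset": [-0.09, 0, 0.3], "roll": 0}, {"gripper": 42, "offset": [-0.09, 0, 0.3], "roll": 0}, {"gripper": 42, "offset": [-0.09, 0, 0.3], "roll": 0}, {"gripper": 42, "offset": [-0.09, 0, 0.3], "roll": 0}, {"gripper": 42, "offset": [-0.09, 0, 0.3], "roll": 0}])

```text
clock: 5.2
tcp_pos: [0.5848, -0.156, 0.2834]
tool_rot: [0.286, 0.958, -0.0, 0.0]
contact_force: [0.3, 0.5, -0.1]
finger_gap: 0.042
gripper_force: 0.0
```

```bash
python3 -c "
from h import *
delta(None)
im=snap('scene','s3',(120,110,220,235),4.8)
snap('top','t3')
c=lambda p:((proj('scene',p)-[120,110])*4.8).round(1)
for p in ([.587,-.157,.259],[.587,-.157,.331]): print(c(p),proj('top',p))
"
```

```text
clock 5.2 tcp [ 0.5848 -0.156   0.2834] xang 146.8 F [ 0.34  0.49 -0.1 ] gap 0.04200670101576014 q [-0.37  0.22  0.01  1.36 -0.    0.21]
[248.1 308.8] [343.81158189 190.01005024]
[233.8 169. ] [351.51083068 184.91456548]
```

View pics/s3.png

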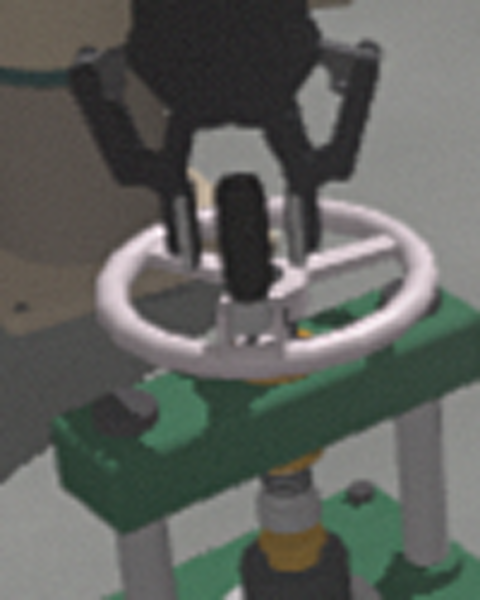

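The handle is fully upright: axis from (248,297) to (240,175), standing between the open fingers. The wheel is also about 8 mm lower than I assumed (z about 0.236). Next I'll lower a touch, regrip and start winding clockwise.

Request:
jog_arm(grip_force=30, motion=[{"gripper": 42, "offset": [-0.05, 0, 0.1], "roll": 0}, {"gripper": 42, "offset": [-0.05, 0, 0.15], "roll": 0}, {"gripper": 18, "offset": [-0.05, 0, 0.15], "roll": 0}, {"gripper": 18, "offset": [-0.05, 0, 0.15], "roll": 0}, {"gripper": 18, "offset": [-0.05, 0, 0.15], "roll": 0}, {"gripper": 18, "offset": [-0.05, 0, 0.15], "roll": 0}, {"gripper": 18, "offset": [-0.05, 0, 0.15], "roll": 0}, {"gripper": 18, "offset": [-0.05, 0, 0.15], "roll": 0}, {"gripper": 18, "offset": [-0.05, 0, 0.15], "roll": 0}, {"gripper": 18, "offset": [-0.05, 0, 0.15], "roll": 0}])

```text
clock: 6.13
tcp_pos: [0.5858, -0.1566, 0.2784]
tool_rot: [0.286, 0.958, 0.0, -0.0]
contact_force: [-0.3, 1.3, -2.3]
finger_gap: 0.0229
gripper_force: 29.6
```

```bash
cat >> h.py <<'E'
def pos(a,d=0.,r=70.):
    a=np.asarray(a,float)-d; return np.round(np.c_[-r*np.cos(a),-r*np.sin(a),3.183*a]/30,2)
def rows(a0,angs,d=0.):
    P=pos([a0],d)[0]
    print([[round(float(v),2) for v in p-P] for p in pos(angs,d)])
def rt(a):
    s=sense(); F=np.array(s["contact_force"]); M=R.from_quat(s["tool_rot"]).as_matrix(); f=M.T@F
    u=np.array([-np.cos(a),-np.sin(a)]); t=np.array([np.sin(a),-np.cos(a)])
    tp=M.T@np.array(s["tcp_pos"])*1000
    print("clock",round(s["clock"],2),"radial_out",(f[:2]@u).round(2),"resist",(-f[:2]@t).round(2),"Ftool",f.round(2),"tcp_tool_mm",tp.round(1),"gap",round(s["finger_gap"],4))
E
python3 -c "
from h import *
rt(0); delta(None)
rows(0,np.linspace(0,.8,11)[1:])"
```

```text
clock 6.13 radial_out -0.99 resist 0.88 Ftool [0.99 0.88 2.26] tcp_tool_mm [-575.8  189.7 -278.8] gap 0.0229
clock 6.1333 tcp [ 0.5858 -0.1566  0.2784] xang 146.8 F [-0.34  1.28 -2.26] gap 0.02290514992977235 q [-0.37  0.22  0.    1.35  0.    0.21]
[[0.0, -0.19, 0.01], [0.03, -0.37, 0.02], [0.06, -0.55, 0.03], [0.12, -0.73, 0.03], [0.18, -0.91, 0.04], [0.26, -1.08, 0.05], [0.35, -1.24, 0.06], [0.46, -1.39, 0.07], [0.58, -1.54, 0.08], [0.7, -1.67, 0.08]]
```

Request:
jog_arm(motion=[{"gripper": 18, "offset": [0, -0.19, 0.01], "roll": 0}, {"gripper": 18, "offset": [0.03, -0.37, 0.02], "roll": 0}, {"gripper": 18, "offset": [0.06, -0.55, 0.03], "roll": 0}, {"gripper": 18, "offset": [0.12, -0.73, 0.03], "roll": 0}, {"gripper": 18, "offset": [0.18, -0.91, 0.04], "roll": 0}, {"gripper": 18, "offset": [0.26, -1.08, 0.05], "roll": 0}, {"gripper": 18, "offset": [0.35, -1.24, 0.06], "roll": 0}, {"gripper": 18, "offset": [0.46, -1.39, 0.07], "roll": 0}, {"gripper": 18, "offset": [0.58, -1.54, 0.08], "roll": 0}, {"gripper": 18, "offset": [0.7, -1.67, 0.08], "roll": 0}])

```text
clock: 6.97
tcp_pos: [0.5403, -0.1872, 0.2759]
tool_rot: [0.286, 0.958, 0.0, -0.0]
contact_force: [2.0, 3.3, -5.8]
finger_gap: 0.0224
gripper_force: 29.6
```

```bash
python3 -c "
from h import *
rt(.8)
rows(.8,np.r_[.9,1,1.1,1.2,1.3,1.4,1.5,1.5,1.5,1.5])"
```

```text
clock 6.97 radial_out -2.87 resist 2.64 Ftool [0.11 3.9  5.78] tcp_tool_mm [-554.4  139.3 -276.2] gap 0.0224
[[0.18, -0.16, 0.02], [0.37, -0.29, 0.03], [0.57, -0.41, 0.04], [0.78, -0.5, 0.05], [1.01, -0.58, 0.06], [1.23, -0.63, 0.07], [1.46, -0.66, 0.08], [1.46, -0.66, 0.08], [1.46, -0.66, 0.08], [1.46, -0.66, 0.08]]
```

Request:
jog_arm(motion=[{"gripper": 18, "offset": [0.18, -0.16, 0.05], "roll": 0}, {"gripper": 18, "offset": [0.37, -0.29, 0.07], "roll": 0}, {"gripper": 18, "offset": [0.57, -0.41, 0.08], "roll": 0}, {"gripper": 18, "offset": [0.78, -0.5, 0.09], "roll": 0}, {"gripper": 18, "offset": [1.01, -0.58, 0.1], "roll": 0}, {"gripper": 18, "offset": [1.23, -0.63, 0.11], "roll": 0}, {"gripper": 18, "offset": [1.46, -0.66, 0.12], "roll": 0}, {"gripper": 18, "offset": [1.46, -0.66, 0.12], "roll": 0}, {"gripper": 18, "offset": [1.46, -0.66, 0.12], "roll": 0}, {"gripper": 18, "offset": [1.46, -0.66, 0.12], "roll": 0}])

```text
clock: 7.8
tcp_pos: [0.4921, -0.1794, 0.2733]
tool_rot: [0.286, 0.958, -0.0, -0.001]
contact_force: [-4.3, 3.2, 6.5]
finger_gap: 0.0227
gripper_force: 30.6
```

```bash
python3 -c "
from h import *
rt(1.5)
im=snap('scene','s4',(120,130,220,240),5)
for d in (0,.04): rows(1.5,np.r_[1.6:2.21:.1,2.2,2.2,2.2],d)
"
```

```text
clock 7.8 radial_out -0.68 resist -5.27 Ftool [ 5.3   0.31 -6.48] tcp_tool_mm [-509.4  119.  -274.6] gap 0.0227
[[0.24, 0.0, 0.01], [0.47, 0.02, 0.02], [0.7, 0.06, 0.03], [0.92, 0.12, 0.04], [1.14, 0.21, 0.05], [1.35, 0.32, 0.06], [1.54, 0.44, 0.07], [1.54, 0.44, 0.07], [1.54, 0.44, 0.07], [1.54, 0.44, 0.07]]
[[0.23, -0.01, 0.02], [0.47, 0.0, 0.03], [0.7, 0.03, 0.04], [0.93, 0.08, 0.05], [1.15, 0.16, 0.06], [1.36, 0.26, 0.07], [1.56, 0.38, 0.08], [1.56, 0.38, 0.08], [1.56, 0.38, 0.08], [1.56, 0.38, 0.08]]
```

View pics/s4.png

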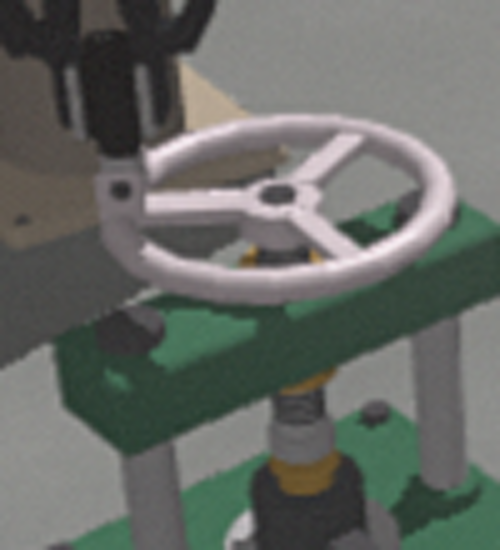

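The wheel has turned: pivot at crop (120,190), hub at (280,195), handle upright in the grip. The bronze visible under the nose spans only (465–492), so the ram is close to the bush.

Request:
jog_arm(motion=[{"gripper": 18, "offset": [0.12, 0, 0.01], "roll": 0}, {"gripper": 18, "offset": [0.24, 0, 0.01], "roll": 0}, {"gripper": 18, "offset": [0.36, 0.01, 0.01], "roll": 0}, {"gripper": 18, "offset": [0.47, 0.02, 0.01], "roll": 0}, {"gripper": 18, "offset": [0.58, 0.04, 0.01], "roll": 0}, {"gripper": 18, "offset": [0.7, 0.06, 0.02], "roll": 0}, {"gripper": 18, "offset": [0.81, 0.09, 0.02], "roll": 0}, {"gripper": 18, "offset": [0.92, 0.12, 0.02], "roll": 0}, {"gripper": 18, "offset": [0.92, 0.12, 0.02], "roll": 0}, {"gripper": 18, "offset": [0.92, 0.12, 0.02], "roll": 0}])

```text
clock: 8.68
tcp_pos: [0.4715, -0.1611, 0.2722]
tool_rot: [0.286, 0.958, 0.0, -0.001]
contact_force: [-1.4, 0.5, 6.0]
finger_gap: 0.023
gripper_force: 30.7
```

```bash
python3 -c "
from h import *
rt(1.9)
u=(120/5+120,190/5+130); h=(280/5+120,195/5+130)
p=plane('scene',*u,.245); c=plane('scene',*h,.232); print(p,c,np.hypot(*(p-c)[:2]),np.degrees(np.arctan2(*(p-c)[1::-1])), -33.2-np.degrees(1.5))
rows(1.9,np.r_[1.95:2.31:.05,2.3,2.3])
"
```

```text
clock 8.68 radial_out 0.78 resist -1.28 Ftool [ 1.47 -0.33 -5.96] tcp_tool_mm [-482.3  123.2 -273. ] gap 0.023
[ 0.49960219 -0.18394533  0.245     ] [ 0.52681846 -0.11595226  0.232     ] 0.07323785274565878 -111.81524276386159 -119.14366926962349
[[0.11, 0.04, 0.01], [0.22, 0.09, 0.01], [0.33, 0.14, 0.02], [0.43, 0.2, 0.02], [0.53, 0.26, 0.03], [0.62, 0.32, 0.03], [0.72, 0.39, 0.04], [0.8, 0.47, 0.04], [0.8, 0.47, 0.04], [0.8, 0.47, 0.04]]
```

```bash
python3 -c "
from h import *
rows(1.9,np.r_[2.0:2.71:.1,2.7,2.7])
rows(2.7,np.r_[2.8:3.51:.1,3.5,3.5])
"
```

```text
[[0.22, 0.09, 0.01], [0.43, 0.2, 0.02], [0.62, 0.32, 0.03], [0.8, 0.47, 0.04], [0.97, 0.63, 0.05], [1.12, 0.81, 0.07], [1.25, 1.01, 0.08], [1.36, 1.21, 0.09], [1.36, 1.21, 0.09], [1.36, 1.21, 0.09]]
[[0.09, 0.22, 0.01], [0.16, 0.44, 0.02], [0.2, 0.67, 0.03], [0.22, 0.9, 0.04], [0.22, 1.14, 0.05], [0.19, 1.37, 0.06], [0.15, 1.6, 0.07], [0.08, 1.82, 0.08], [0.08, 1.82, 0.08], [0.08, 1.82, 0.08]]
```

Request:
jog_arm(motion=[{"gripper": 18, "offset": [0.22, 0.09, 0], "roll": 0}, {"gripper": 18, "offset": [0.43, 0.2, 0], "roll": 0}, {"gripper": 18, "offset": [0.62, 0.32, 0.01], "roll": 0}, {"gripper": 18, "offset": [0.8, 0.47, 0.02], "roll": 0}, {"gripper": 18, "offset": [0.97, 0.63, 0.03], "roll": 0}, {"gripper": 18, "offset": [1.12, 0.81, 0.05], "roll": 0}, {"gripper": 18, "offset": [1.25, 1.01, 0.06], "roll": 0}, {"gripper": 18, "offset": [1.36, 1.21, 0.07], "roll": 0}, {"gripper": 18, "offset": [1.36, 1.21, 0.07], "roll": 0}, {"gripper": 18, "offset": [1.36, 1.21, 0.07], "roll": 0}])

```text
clock: 9.52
tcp_pos: [0.4579, -0.1069, 0.2696]
tool_rot: [0.285, 0.959, 0.002, -0.001]
contact_force: [0.7, 4.1, 1.8]
finger_gap: 0.0232
gripper_force: 30.3
```

```bash
python3 -c "
from h import *
rt(2.7)"
```

```text
clock 9.52 radial_out -0.1 resist -4.17 Ftool [ 1.69  3.82 -1.83] tcp_tool_mm [-441.3  161.4 -270.3] gap 0.0232
```

Request:
jog_arm(motion=[{"gripper": 18, "offset": [0.09, 0.22, 0.01], "roll": 0}, {"gripper": 18, "offset": [0.16, 0.44, 0.02], "roll": 0}, {"gripper": 18, "offset": [0.2, 0.67, 0.03], "roll": 0}, {"gripper": 18, "offset": [0.22, 0.9, 0.04], "roll": 0}, {"gripper": 18, "offset": [0.22, 1.14, 0.05], "roll": 0}, {"gripper": 18, "offset": [0.19, 1.37, 0.06], "roll": 0}, {"gripper": 18, "offset": [0.15, 1.6, 0.07], "roll": 0}, {"gripper": 18, "offset": [0.11, 1.73, 0.08], "roll": 0}, {"gripper": 18, "offset": [0.09, 1.79, 0.08], "roll": 0}, {"gripper": 18, "offset": [0.08, 1.82, 0.08], "roll": 0}])

```text
clock: 10.35
tcp_pos: [0.4861, -0.0615, 0.2673]
tool_rot: [0.285, 0.958, 0.0, -0.0]
contact_force: [-2.1, -0.7, -0.9]
finger_gap: 0.0231
gripper_force: 30.1
```

```bash
python3 -c "
from h import *
rt(3.5)
im=snap('scene','s5',(150,190,210,240),10)
rows(3.5,np.r_[3.55:3.81:.05,3.83,3.85,3.85,3.85])"
```

```text
clock 10.35 radial_out 0.64 resist 2.08 Ftool [ 1.33 -1.73  0.89] tcp_tool_mm [-440.3  214.4 -267.7] gap 0.0231
[[-0.05, 0.11, 0.01], [-0.1, 0.21, 0.01], [-0.15, 0.32, 0.02], [-0.21, 0.42, 0.02], [-0.28, 0.51, 0.03], [-0.34, 0.61, 0.03], [-0.39, 0.66, 0.04], [-0.42, 0.7, 0.04], [-0.42, 0.7, 0.04], [-0.42, 0.7, 0.04]]
```

View pics/s5.png

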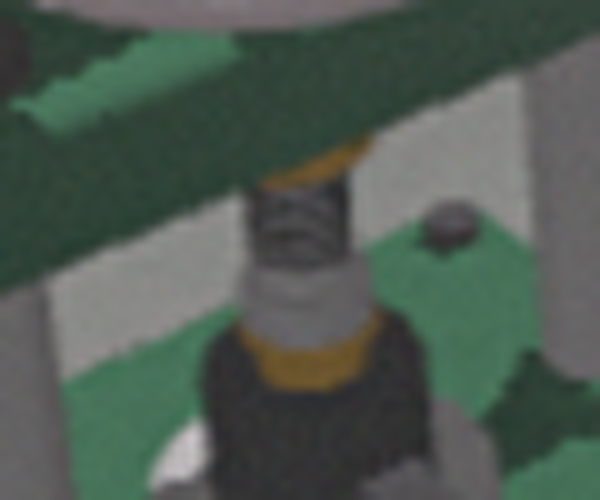

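The nose bottom is at crop y≈347 and the bronze shows down to 390. That is about 11 mm of bush still to go, with contact around here. I'll continue in moderate steps with force checks.

```bash
cat >> h.py <<'E'
def bronze(im):
    c=im[205:235,179:183].astype(float); w=c[...,0]-c[...,2]; return round(float(w.clip(15).sum(0).mean()-15*30),1)
E
python3 -c "
from h import *
for f in('scene0','s1','s3','s4','s5'): print(f,bronze(cv2.imread(f'pics/{f}_raw.png')[:,:,::-1]))
rows(3.5,np.r_[3.6,3.7,3.8,3.9,4,4.05,4.08,4.1,4.1,4.1])"
```

```text
scene0 385.0
s1 402.5
s3 409.0
s4 326.8
s5 252.5
[[-0.1, 0.21, 0.01], [-0.21, 0.42, 0.02], [-0.34, 0.61, 0.03], [-0.5, 0.78, 0.04], [-0.66, 0.95, 0.05], [-0.75, 1.02, 0.06], [-0.81, 1.06, 0.06], [-0.85, 1.09, 0.07], [-0.85, 1.09, 0.07], [-0.85, 1.09, 0.07]]
```

Request:
jog_arm(motion=[{"gripper": 18, "offset": [-0.1, 0.21, 0.01], "roll": 0}, {"gripper": 18, "offset": [-0.21, 0.42, 0.02], "roll": 0}, {"gripper": 18, "offset": [-0.34, 0.61, 0.03], "roll": 0}, {"gripper": 18, "offset": [-0.5, 0.78, 0.04], "roll": 0}, {"gripper": 18, "offset": [-0.66, 0.95, 0.05], "roll": 0}, {"gripper": 18, "offset": [-0.75, 1.02, 0.06], "roll": 0}, {"gripper": 18, "offset": [-0.81, 1.06, 0.06], "roll": 0}, {"gripper": 18, "offset": [-0.85, 1.09, 0.07], "roll": 0}, {"gripper": 18, "offset": [-0.85, 1.09, 0.07], "roll": 0}, {"gripper": 18, "offset": [-0.85, 1.09, 0.07], "roll": 0}])

```text
clock: 11.23
tcp_pos: [0.5252, -0.0483, 0.2654]
tool_rot: [0.286, 0.958, 0.0, -0.0]
contact_force: [-3.9, 0.2, -0.3]
finger_gap: 0.0226
gripper_force: 30.3
```

```bash
python3 -c "
from h import *
rt(4.1)
im=snap('scene','s6'); print(bronze(im))
rows(4.1,np.r_[4.2,4.3,4.4,4.5,4.6,4.65,4.68,4.7,4.7,4.7])"
```

```text
clock 11.23 radial_out 0.38 resist 3.93 Ftool [ 3.43 -1.95  0.32] tcp_tool_mm [-465.8  247.3 -265.4] gap 0.0226
228.8
[[-0.2, 0.12, 0.01], [-0.4, 0.23, 0.02], [-0.62, 0.31, 0.03], [-0.85, 0.37, 0.04], [-1.08, 0.41, 0.05], [-1.19, 0.42, 0.05], [-1.26, 0.42, 0.06], [-1.31, 0.42, 0.06], [-1.31, 0.42, 0.06], [-1.31, 0.42, 0.06]]
```

Request:
jog_arm(motion=[{"gripper": 18, "offset": [-0.2, 0.12, 0.01], "roll": 0}, {"gripper": 18, "offset": [-0.4, 0.23, 0.02], "roll": 0}, {"gripper": 18, "offset": [-0.62, 0.31, 0.03], "roll": 0}, {"gripper": 18, "offset": [-0.85, 0.37, 0.04], "roll": 0}, {"gripper": 18, "offset": [-1.08, 0.41, 0.05], "roll": 0}, {"gripper": 18, "offset": [-1.19, 0.42, 0.05], "roll": 0}, {"gripper": 18, "offset": [-1.26, 0.42, 0.06], "roll": 0}, {"gripper": 18, "offset": [-1.31, 0.42, 0.06], "roll": 0}, {"gripper": 18, "offset": [-1.31, 0.42, 0.06], "roll": 0}, {"gripper": 18, "offset": [-1.31, 0.42, 0.06], "roll": 0}])

```text
clock: 12.12
tcp_pos: [0.5649, -0.0593, 0.2635]
tool_rot: [0.286, 0.958, 0.0, -0.0]
contact_force: [-2.0, 2.5, -0.9]
finger_gap: 0.0228
gripper_force: 30.2
```

```bash
python3 -c "
from h import *
rt(4.7)
im=snap('scene','s7'); print(bronze(im))
rows(4.7,np.r_[4.8,4.9,5,5.1,5.15,5.18,5.2,5.2,5.2,5.2])
rows(5.2,np.r_[5.25:5.51:.05,5.5,5.5,5.5,5.5])"
```

```text
clock 12.12 radial_out 1.06 resist 3.01 Ftool [3.02 1.02 0.95] tcp_tool_mm [-505.2  259.8 -263.5] gap 0.0228
200.5
[[-0.23, -0.01, 0.01], [-0.47, -0.04, 0.02], [-0.69, -0.09, 0.03], [-0.91, -0.17, 0.04], [-1.02, -0.22, 0.05], [-1.08, -0.25, 0.05], [-1.12, -0.27, 0.05], [-1.12, -0.27, 0.05], [-1.12, -0.27, 0.05], [-1.12, -0.27, 0.05]]
[[-0.1, -0.06, 0.01], [-0.2, -0.12, 0.01], [-0.3, -0.19, 0.02], [-0.39, -0.26, 0.02], [-0.48, -0.33, 0.03], [-0.56, -0.41, 0.03], [-0.56, -0.41, 0.03], [-0.56, -0.41, 0.03], [-0.56, -0.41, 0.03], [-0.56, -0.41, 0.03]]
```

Request:
jog_arm(motion=[{"gripper": 18, "offset": [-0.23, -0.01, 0.01], "roll": 0}, {"gripper": 18, "offset": [-0.47, -0.04, 0.02], "roll": 0}, {"gripper": 18, "offset": [-0.69, -0.09, 0.03], "roll": 0}, {"gripper": 18, "offset": [-0.91, -0.17, 0.04], "roll": 0}, {"gripper": 18, "offset": [-1.02, -0.22, 0.05], "roll": 0}, {"gripper": 18, "offset": [-1.08, -0.25, 0.05], "roll": 0}, {"gripper": 18, "offset": [-1.12, -0.27, 0.05], "roll": 0}, {"gripper": 18, "offset": [-1.12, -0.27, 0.05], "roll": 0}, {"gripper": 18, "offset": [-1.12, -0.27, 0.05], "roll": 0}, {"gripper": 18, "offset": [-1.12, -0.27, 0.05], "roll": 0}])

```text
clock: 13.0
tcp_pos: [0.5886, -0.0845, 0.262]
tool_rot: [0.286, 0.958, 0.0, -0.0]
contact_force: [-2.6, 2.1, -3.2]
finger_gap: 0.0228
gripper_force: 30.0
```

```bash
python3 -c "
from h import *
rt(5.2)
im=snap('scene','s8',(150,190,210,240),10); print(bronze(im))
"
```

```text
clock 13.0 radial_out -1.24 resist 3.09 Ftool [3.3  0.35 3.23] tcp_tool_mm [-538.8  251.5 -262. ] gap 0.0228
174.8
```

View pics/s8.png

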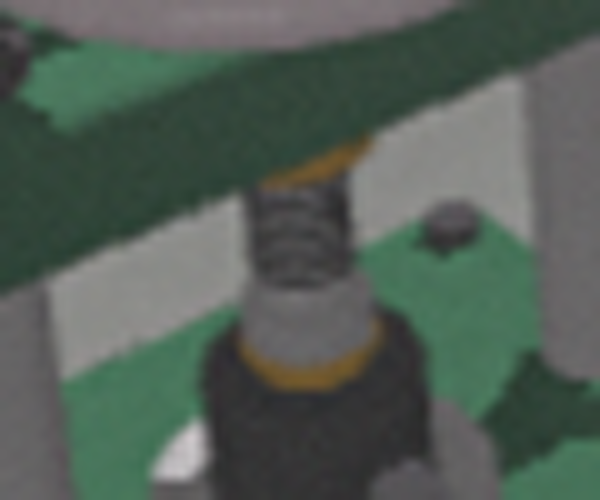

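The nose is at crop y≈365 and the bronze shows down to 388, so about 5 mm remain. Continuing with smaller steps.

```bash
python3 -c "
from h import *
rows(5.2,np.r_[5.3,5.4,5.5,5.6,5.65,5.68,5.7,5.7,5.7,5.7])
a=5.7
while a<7.6: 
  b=a+(.2 if a<5.8 else .1); print(a,end=' '); rows(a,[(a+b)/2,b]); a=b
"
```

```text
[[-0.2, -0.12, 0.01], [-0.39, -0.26, 0.02], [-0.56, -0.41, 0.03], [-0.72, -0.59, 0.04], [-0.79, -0.68, 0.05], [-0.83, -0.74, 0.05], [-0.86, -0.78, 0.05], [-0.86, -0.78, 0.05], [-0.86, -0.78, 0.05], [-0.86, -0.78, 0.05]]
5.7 [[-0.12, -0.2, 0.02], [-0.21, -0.41, 0.03]]
5.9 [[-0.05, -0.11, 0.0], [-0.08, -0.22, 0.01]]
6.0 [[-0.03, -0.11, 0.0], [-0.05, -0.22, 0.01]]
6.1 [[-0.02, -0.12, 0.0], [-0.04, -0.24, 0.01]]
6.199999999999999 [[0.0, -0.11, 0.0], [0.0, -0.23, 0.01]]
6.299999999999999 [[0.0, -0.12, 0.0], [0.01, -0.23, 0.01]]
6.399999999999999 [[0.02, -0.12, 0.0], [0.04, -0.23, 0.01]]
6.499999999999998 [[0.03, -0.12, 0.0], [0.06, -0.23, 0.01]]
6.599999999999998 [[0.04, -0.11, 0.01], [0.09, -0.21, 0.01]]
6.6999999999999975 [[0.05, -0.11, 0.01], [0.1, -0.21, 0.01]]
6.799999999999997 [[0.06, -0.1, 0.01], [0.13, -0.2, 0.01]]
6.899999999999997 [[0.07, -0.09, 0.01], [0.14, -0.18, 0.01]]
6.9999999999999964 [[0.08, -0.09, 0.01], [0.16, -0.17, 0.01]]
7.099999999999996 [[0.09, -0.08, 0.01], [0.18, -0.15, 0.01]]
7.199999999999996 [[0.09, -0.07, 0.01], [0.19, -0.13, 0.01]]
7.299999999999995 [[0.1, -0.06, 0.01], [0.21, -0.12, 0.02]]
7.399999999999995 [[0.1, -0.05, 0.0], [0.21, -0.09, 0.01]]
7.499999999999995 [[0.11, -0.04, 0.0], [0.22, -0.07, 0.01]]
7.599999999999994 [[0.12, -0.02, 0.0], [0.23, -0.05, 0.01]]
```

Request:
jog_arm(motion=[{"gripper": 18, "offset": [-0.2, -0.12, 0.02], "roll": 0}, {"gripper": 18, "offset": [-0.39, -0.26, 0.04], "roll": 0}, {"gripper": 18, "offset": [-0.56, -0.41, 0.05], "roll": 0}, {"gripper": 18, "offset": [-0.72, -0.59, 0.06], "roll": 0}, {"gripper": 18, "offset": [-0.79, -0.68, 0.07], "roll": 0}, {"gripper": 18, "offset": [-0.83, -0.74, 0.07], "roll": 0}, {"gripper": 18, "offset": [-0.86, -0.78, 0.07], "roll": 0}, {"gripper": 18, "offset": [-0.86, -0.78, 0.07], "roll": 0}, {"gripper": 18, "offset": [-0.86, -0.78, 0.07], "roll": 0}, {"gripper": 18, "offset": [-0.86, -0.78, 0.07], "roll": 0}])

```text
clock: 13.88
tcp_pos: [0.5975, -0.1183, 0.2603]
tool_rot: [0.286, 0.958, 0.0, 0.0]
contact_force: [-2.6, 4.2, -1.8]
finger_gap: 0.0228
gripper_force: 30.2
```

```bash
python3 -c "
from h import *
rt(5.7)
im=snap('scene','s9'); print(bronze(im))
"
```

```text
clock 13.88 radial_out -2.6 resist 4.18 Ftool [4.47 2.06 1.76] tcp_tool_mm [-564.8  228.2 -260.1] gap 0.0228
151.0
```

Request:
jog_arm(motion=[{"gripper": 18, "offset": [-0.06, -0.1, 0.01], "roll": 0}, {"gripper": 18, "offset": [-0.12, -0.2, 0.02], "roll": 0}, {"gripper": 18, "offset": [-0.17, -0.31, 0.02], "roll": 0}, {"gripper": 18, "offset": [-0.21, -0.41, 0.03], "roll": 0}, {"gripper": 18, "offset": [-0.21, -0.41, 0.03], "roll": 0}, {"gripper": 18, "offset": [-0.21, -0.41, 0.03], "roll": 0}, {"gripper": 18, "offset": [-0.21, -0.41, 0.03], "roll": 0}, {"gripper": 18, "offset": [-0.21, -0.41, 0.03], "roll": 0}, {"gripper": 18, "offset": [-0.21, -0.41, 0.03], "roll": 0}, {"gripper": 18, "offset": [-0.21, -0.41, 0.03], "roll": 0}])

```text
clock: 14.77
tcp_pos: [0.5962, -0.1323, 0.2595]
tool_rot: [0.286, 0.958, -0.0, 0.0]
contact_force: [-3.6, 3.3, 1.1]
finger_gap: 0.0228
gripper_force: 30.3
```

```bash
python3 -c "
from h import *
rt(5.9)
im=snap('scene','s10'); print(bronze(im))
"
```

```text
clock 14.77 radial_out -4.18 resist 2.52 Ftool [ 4.82  0.78 -1.07] tcp_tool_mm [-571.5  215.7 -259.1] gap 0.0228
150.5
```

Request:
jog_arm(motion=[{"gripper": 18, "offset": [0, -0.07, 0], "roll": 0}, {"gripper": 18, "offset": [-0.01, -0.15, 0.01], "roll": 0}, {"gripper": 18, "offset": [-0.03, -0.22, 0.01], "roll": 0}, {"gripper": 18, "offset": [-0.04, -0.27, 0.01], "roll": 0}, {"gripper": 18, "offset": [-0.04, -0.27, 0.01], "roll": 0}, {"gripper": 18, "offset": [-0.04, -0.27, 0.01], "roll": 0}, {"gripper": 18, "offset": [-0.04, -0.27, 0.01], "roll": 0}, {"gripper": 18, "offset": [-0.04, -0.27, 0.01], "roll": 0}, {"gripper": 18, "offset": [-0.04, -0.27, 0.01], "roll": 0}, {"gripper": 18, "offset": [-0.04, -0.27, 0.01], "roll": 0}])

```text
clock: 15.65
tcp_pos: [0.5934, -0.1399, 0.2594]
tool_rot: [0.286, 0.958, -0.0, 0.001]
contact_force: [4.2, 2.1, -0.1]
finger_gap: 0.0227
gripper_force: 30.4
```

```bash
python3 -c "
from h import *
rt(6.02)
im=snap('scene','s11'); print(bronze(im))
"
```

```text
clock 15.65 radial_out 3.34 resist 3.34 Ftool [-2.36  4.1   0.15] tcp_tool_mm [-573.7  208.  -258. ] gap 0.0227
144.8
```

Request:
jog_arm(motion=[{"gripper": 18, "offset": [-0.04, -0.07, 0], "roll": 0}, {"gripper": 18, "offset": [-0.06, -0.14, 0], "roll": 0}, {"gripper": 18, "offset": [-0.07, -0.21, 0.01], "roll": 0}, {"gripper": 18, "offset": [-0.08, -0.28, 0.01], "roll": 0}, {"gripper": 18, "offset": [-0.08, -0.28, 0.01], "roll": 0}, {"gripper": 18, "offset": [-0.08, -0.28, 0.01], "roll": 0}, {"gripper": 18, "offset": [-0.08, -0.28, 0.01], "roll": 0}, {"gripper": 18, "offset": [-0.08, -0.28, 0.01], "roll": 0}, {"gripper": 18, "offset": [-0.08, -0.28, 0.01], "roll": 0}, {"gripper": 18, "offset": [-0.08, -0.28, 0.01], "roll": 0}])

```text
clock: 16.53
tcp_pos: [0.5902, -0.1483, 0.2589]
tool_rot: [0.286, 0.958, -0.0, 0.0]
contact_force: [3.4, 1.8, 2.4]
finger_gap: 0.023
gripper_force: 30.5
```

```bash
python3 -c "
from h import *
rt(6.14)
im=snap('scene','s12'); print(bronze(im))
"
```

```text
clock 16.53 radial_out 2.35 resist 3.12 Ftool [-1.88  3.42 -2.43] tcp_tool_mm [-575.3  199.1 -258.4] gap 0.023
133.5
```

Request:
jog_arm(motion=[{"gripper": 18, "offset": [-0.02, -0.07, 0], "roll": 0}, {"gripper": 18, "offset": [-0.03, -0.14, 0], "roll": 0}, {"gripper": 18, "offset": [-0.04, -0.21, 0], "roll": 0}, {"gripper": 18, "offset": [-0.04, -0.28, 0.01], "roll": 0}, {"gripper": 18, "offset": [-0.04, -0.28, 0.01], "roll": 0}, {"gripper": 18, "offset": [-0.04, -0.28, 0.01], "roll": 0}, {"gripper": 18, "offset": [-0.04, -0.28, 0.01], "roll": 0}, {"gripper": 18, "offset": [-0.04, -0.28, 0.01], "roll": 0}, {"gripper": 18, "offset": [-0.04, -0.28, 0.01], "roll": 0}, {"gripper": 18, "offset": [-0.04, -0.28, 0.01], "roll": 0}])

```text
clock: 17.42
tcp_pos: [0.5864, -0.1556, 0.2585]
tool_rot: [0.286, 0.958, -0.0, 0.0]
contact_force: [3.3, 3.2, 3.3]
finger_gap: 0.023
gripper_force: 30.6
```

```bash
python3 -c "
from h import *
rt(6.26)
im=snap('scene','s13'); print(bronze(im))
"
```

```text
clock 17.42 radial_out 1.11 resist 4.42 Ftool [-1.01  4.44 -3.33] tcp_tool_mm [-575.9  190.8 -258.4] gap 0.023
127.5
```

Request:
jog_arm(motion=[{"gripper": 18, "offset": [0, -0.07, 0], "roll": 0}, {"gripper": 18, "offset": [0, -0.14, 0], "roll": 0}, {"gripper": 18, "offset": [0, -0.21, 0], "roll": 0}, {"gripper": 18, "offset": [0.01, -0.28, 0], "roll": 0}, {"gripper": 18, "offset": [0.01, -0.28, 0], "roll": 0}, {"gripper": 18, "offset": [0.01, -0.28, 0], "roll": 0}, {"gripper": 18, "offset": [0.01, -0.28, 0], "roll": 0}, {"gripper": 18, "offset": [0.01, -0.28, 0], "roll": 0}, {"gripper": 18, "offset": [0.01, -0.28, 0], "roll": 0}, {"gripper": 18, "offset": [0.01, -0.28, 0], "roll": 0}])

```text
clock: 18.3
tcp_pos: [0.5812, -0.1628, 0.2581]
tool_rot: [0.286, 0.958, -0.0, -0.0]
contact_force: [2.1, 0.5, 0.7]
finger_gap: 0.0228
gripper_force: 30.6
```

```bash
python3 -c "
from h import *
rt(6.38)
im=snap('scene','s14'); print(bronze(im))
"
```

```text
clock 18.3 radial_out 1.33 resist 1.69 Ftool [-1.49  1.55 -0.65] tcp_tool_mm [-575.3  181.9 -258.5] gap 0.0228
123.5
```

Still moving (1.7 N). Next step.

Request:
jog_arm(motion=[{"gripper": 18, "offset": [0, -0.07, 0], "roll": 0}, {"gripper": 18, "offset": [0.01, -0.14, 0.01], "roll": 0}, {"gripper": 18, "offset": [0.03, -0.21, 0.01], "roll": 0}, {"gripper": 18, "offset": [0.04, -0.28, 0.01], "roll": 0}, {"gripper": 18, "offset": [0.04, -0.28, 0.01], "roll": 0}, {"gripper": 18, "offset": [0.04, -0.28, 0.01], "roll": 0}, {"gripper": 18, "offset": [0.04, -0.28, 0.01], "roll": 0}, {"gripper": 18, "offset": [0.04, -0.28, 0.01], "roll": 0}, {"gripper": 18, "offset": [0.04, -0.28, 0.01], "roll": 0}, {"gripper": 18, "offset": [0.04, -0.28, 0.01], "roll": 0}])

```text
clock: 19.18
tcp_pos: [0.5755, -0.169, 0.2577]
tool_rot: [0.286, 0.958, -0.0, -0.001]
contact_force: [1.6, 1.4, 0.0]
finger_gap: 0.0226
gripper_force: 30.4
```

```bash
python3 -c "
from h import *
rt(6.5)
im=snap('scene','s15'); print(bronze(im))
rows(6.5,[6.53,6.56,6.59,6.62])
rows(6.62,[6.65,6.68,6.71,6.74])
rows(6.74,[6.77,6.8,6.83,6.86])
rows(6.86,[6.89,6.92,6.95,6.98])
"
```

```text
clock 19.18 radial_out 0.13 resist 2.08 Ftool [-0.57  2.   -0.01] tcp_tool_mm [-573.8  173.6 -258.3] gap 0.0226
126.5
[[0.02, -0.07, 0.0], [0.04, -0.14, 0.01], [0.06, -0.2, 0.01], [0.08, -0.27, 0.01]]
[[0.02, -0.07, 0.01], [0.05, -0.13, 0.01], [0.08, -0.2, 0.01], [0.11, -0.26, 0.02]]
[[0.03, -0.06, 0.0], [0.06, -0.12, 0.0], [0.1, -0.18, 0.0], [0.13, -0.24, 0.01]]
[[0.04, -0.06, 0.0], [0.08, -0.12, 0.0], [0.13, -0.17, 0.01], [0.17, -0.23, 0.01]]
```

Request:
jog_arm(motion=[{"gripper": 18, "offset": [0.02, -0.07, 0], "roll": 0}, {"gripper": 18, "offset": [0.04, -0.14, 0.01], "roll": 0}, {"gripper": 18, "offset": [0.06, -0.2, 0.01], "roll": 0}, {"gripper": 18, "offset": [0.08, -0.27, 0.01], "roll": 0}, {"gripper": 18, "offset": [0.08, -0.27, 0.01], "roll": 0}, {"gripper": 18, "offset": [0.08, -0.27, 0.01], "roll": 0}, {"gripper": 18, "offset": [0.08, -0.27, 0.01], "roll": 0}, {"gripper": 18, "offset": [0.08, -0.27, 0.01], "roll": 0}, {"gripper": 18, "offset": [0.08, -0.27, 0.01], "roll": 0}, {"gripper": 18, "offset": [0.08, -0.27, 0.01], "roll": 0}])

```text
clock: 20.07
tcp_pos: [0.5691, -0.1744, 0.2574]
tool_rot: [0.286, 0.958, -0.0, -0.0]
contact_force: [1.7, 1.9, -3.2]
finger_gap: 0.0227
gripper_force: 30.2
```

```bash
python3 -c "
from h import *
rt(6.62)
im=snap('scene','s16'); print(bronze(im))
"
```

```text
clock 20.07 radial_out -0.47 resist 2.57 Ftool [-0.41  2.57  3.24] tcp_tool_mm [-571.5  165.6 -258. ] gap 0.0227
121.0
```

Request:
jog_arm(motion=[{"gripper": 18, "offset": [0.02, -0.07, 0.01], "roll": 0}, {"gripper": 18, "offset": [0.05, -0.13, 0.01], "roll": 0}, {"gripper": 18, "offset": [0.08, -0.2, 0.02], "roll": 0}, {"gripper": 18, "offset": [0.11, -0.26, 0.03], "roll": 0}, {"gripper": 18, "offset": [0.11, -0.26, 0.03], "roll": 0}, {"gripper": 18, "offset": [0.11, -0.26, 0.03], "roll": 0}, {"gripper": 18, "offset": [0.11, -0.26, 0.03], "roll": 0}, {"gripper": 18, "offset": [0.11, -0.26, 0.03], "roll": 0}, {"gripper": 18, "offset": [0.11, -0.26, 0.03], "roll": 0}, {"gripper": 18, "offset": [0.11, -0.26, 0.03], "roll": 0}])

```text
clock: 20.95
tcp_pos: [0.5625, -0.179, 0.257]
tool_rot: [0.286, 0.958, 0.0, 0.0]
contact_force: [2.1, 3.8, -0.3]
finger_gap: 0.0228
gripper_force: 30.2
```

```bash
python3 -c "
from h import *
rt(6.74)
im=snap('scene','s17'); print(bronze(im))
"
```

```text
clock 20.95 radial_out -2.15 resist 3.75 Ftool [0.28 4.32 0.31] tcp_tool_mm [-568.7  158.2 -256.9] gap 0.0228
124.8
```

Request:
jog_arm(motion=[{"gripper": 18, "offset": [0.03, -0.06, 0], "roll": 0}, {"gripper": 18, "offset": [0.06, -0.12, 0], "roll": 0}, {"gripper": 18, "offset": [0.1, -0.18, 0.01], "roll": 0}, {"gripper": 18, "offset": [0.12, -0.2, 0.01], "roll": 0}, {"gripper": 18, "offset": [0.12, -0.2, 0.01], "roll": 0}, {"gripper": 18, "offset": [0.12, -0.2, 0.01], "roll": 0}, {"gripper": 18, "offset": [0.12, -0.2, 0.01], "roll": 0}, {"gripper": 18, "offset": [0.12, -0.2, 0.01], "roll": 0}, {"gripper": 18, "offset": [0.12, -0.2, 0.01], "roll": 0}, {"gripper": 18, "offset": [0.12, -0.2, 0.01], "roll": 0}])

```text
clock: 21.83
tcp_pos: [0.5567, -0.1821, 0.2567]
tool_rot: [0.286, 0.958, 0.0, 0.001]
contact_force: [4.8, 4.3, -2.7]
finger_gap: 0.0228
gripper_force: 30.3
```

```bash
python3 -c "
from h import *
rt(6.84)
im=snap('scene','s18',(150,190,210,240),10); print(bronze(im))
rows(6.84,[6.87,6.9,6.93,6.96])
"
```

```text
clock 21.83 radial_out -1.92 resist 6.15 Ftool [-1.62  6.23  2.74] tcp_tool_mm [-565.7  152.7 -256. ] gap 0.0228
125.5
[[0.04, -0.06, 0.0], [0.08, -0.12, 0.0], [0.12, -0.18, 0.01], [0.16, -0.23, 0.01]]
```

View pics/s18.png

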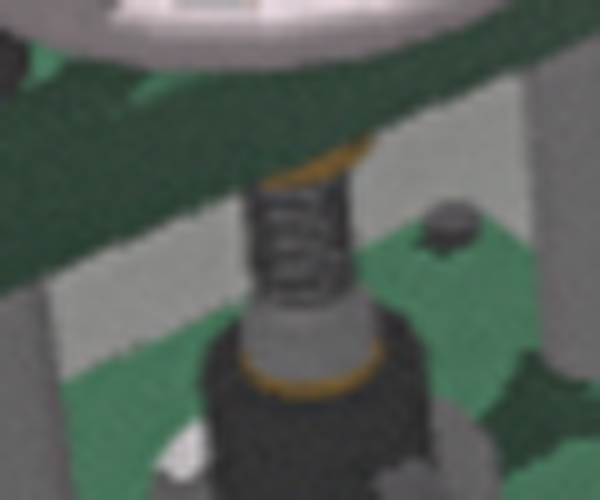

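The flange is now a thin, even bronze line with its lower edge at y≈397, i.e. on the eye. The held load is climbing (6.2 N), so I'll add one small firm step.

Request:
jog_arm(motion=[{"gripper": 18, "offset": [0.02, -0.03, 0], "roll": 0}, {"gripper": 18, "offset": [0.03, -0.05, 0], "roll": 0}, {"gripper": 18, "offset": [0.05, -0.08, 0], "roll": 0}, {"gripper": 18, "offset": [0.05, -0.08, 0], "roll": 0}, {"gripper": 18, "offset": [0.05, -0.08, 0], "roll": 0}, {"gripper": 18, "offset": [0.05, -0.08, 0], "roll": 0}, {"gripper": 18, "offset": [0.05, -0.08, 0], "roll": 0}, {"gripper": 18, "offset": [0.05, -0.08, 0], "roll": 0}, {"gripper": 18, "offset": [0.05, -0.08, 0], "roll": 0}, {"gripper": 18, "offset": [0.05, -0.08, 0], "roll": 0}])

```text
clock: 22.72
tcp_pos: [0.555, -0.1828, 0.2567]
tool_rot: [0.285, 0.958, 0.001, 0.001]
contact_force: [6.9, 4.3, -2.5]
finger_gap: 0.0226
gripper_force: 30.3
```

```bash
python3 -c "
from h import *
rt(6.88)
rows(6.88,np.r_[6.84,6.78,6.7,6.6,6.5,6.4,6.3,6.2,6.1,6.0])
"
```

```text
clock 22.72 radial_out -1.36 resist 8.02 Ftool [-3.38  7.4   2.56] tcp_tool_mm [-565.   151.4 -255.2] gap 0.0226
[[-0.05, 0.08, 0.0], [-0.12, 0.2, -0.01], [-0.2, 0.37, -0.02], [-0.29, 0.58, -0.03], [-0.35, 0.81, -0.04], [-0.39, 1.04, -0.05], [-0.4, 1.27, -0.06], [-0.4, 1.5, -0.07], [-0.36, 1.74, -0.08], [-0.31, 1.96, -0.09]]
```

The load is tight at 8 N held, so I'm stopping there and winding back counter-clockwise.

Request:
jog_arm(motion=[{"gripper": 18, "offset": [-0.05, 0.08, 0], "roll": 0}, {"gripper": 18, "offset": [-0.12, 0.2, -0.01], "roll": 0}, {"gripper": 18, "offset": [-0.2, 0.37, -0.02], "roll": 0}, {"gripper": 18, "offset": [-0.29, 0.58, -0.03], "roll": 0}, {"gripper": 18, "offset": [-0.35, 0.81, -0.04], "roll": 0}, {"gripper": 18, "offset": [-0.39, 1.04, -0.05], "roll": 0}, {"gripper": 18, "offset": [-0.4, 1.27, -0.06], "roll": 0}, {"gripper": 18, "offset": [-0.4, 1.5, -0.07], "roll": 0}, {"gripper": 18, "offset": [-0.36, 1.74, -0.08], "roll": 0}, {"gripper": 18, "offset": [-0.31, 1.96, -0.09], "roll": 0}])

```text
clock: 23.55
tcp_pos: [0.5941, -0.1393, 0.2593]
tool_rot: [0.286, 0.958, -0.001, 0.0]
contact_force: [-2.9, -4.7, -0.7]
finger_gap: 0.0228
gripper_force: 30.4
```

```bash
python3 -c "
from h import *
rt(6.0)
rows(6.0,np.r_[5.9,5.8,5.7,5.6,5.5,5.42,5.38,5.35,5.35,5.35])
"
```

```text
clock 23.55 radial_out -1.41 resist -5.3 Ftool [-0.13 -5.48  0.69] tcp_tool_mm [-573.6  208.6 -258.9] gap 0.0228
[[0.08, 0.22, -0.01], [0.17, 0.43, -0.02], [0.29, 0.63, -0.04], [0.43, 0.82, -0.05], [0.59, 1.0, -0.06], [0.72, 1.12, -0.06], [0.8, 1.18, -0.07], [0.85, 1.22, -0.07], [0.85, 1.22, -0.07], [0.85, 1.22, -0.07]]
```

Request:
jog_arm(motion=[{"gripper": 18, "offset": [0.08, 0.22, -0.01], "roll": 0}, {"gripper": 18, "offset": [0.17, 0.43, -0.02], "roll": 0}, {"gripper": 18, "offset": [0.29, 0.63, -0.04], "roll": 0}, {"gripper": 18, "offset": [0.43, 0.82, -0.05], "roll": 0}, {"gripper": 18, "offset": [0.59, 1.0, -0.06], "roll": 0}, {"gripper": 18, "offset": [0.72, 1.12, -0.06], "roll": 0}, {"gripper": 18, "offset": [0.8, 1.18, -0.07], "roll": 0}, {"gripper": 18, "offset": [0.85, 1.22, -0.07], "roll": 0}, {"gripper": 18, "offset": [0.85, 1.22, -0.07], "roll": 0}, {"gripper": 18, "offset": [0.85, 1.22, -0.07], "roll": 0}])

```text
clock: 24.38
tcp_pos: [0.5926, -0.0938, 0.2615]
tool_rot: [0.286, 0.958, 0.001, 0.0]
contact_force: [2.0, -1.8, -3.0]
finger_gap: 0.0229
gripper_force: 30.3
```

```bash
python3 -c "
from h import *
rt(5.35)
im=snap('scene','s19'); print(bronze(im))
"
```

```text
clock 24.38 radial_out 1.26 resist -2.39 Ftool [-2.67 -0.41  2.99] tcp_tool_mm [-547.3  246.3 -261.1] gap 0.0229
185.5
```

Request:
jog_arm(motion=[{"gripper": 55, "offset": [0, 0, 0], "roll": 0}, {"gripper": 55, "offset": [0, 0, 0], "roll": 0}, {"gripper": 55, "offset": [0, 0, 0], "roll": 0}, {"gripper": 55, "offset": [0, 0, -0.3], "roll": 0}, {"gripper": 55, "offset": [0, 0, -0.8], "roll": 0}, {"gripper": 55, "offset": [0, 0, -1.6], "roll": 0}, {"gripper": 55, "offset": [0, 0, -2.6], "roll": 0}, {"gripper": 55, "offset": [0, 0, -3.6], "roll": 0}, {"gripper": 55, "offset": [0, 0, -4], "roll": 0}, {"gripper": 55, "offset": [0, 0, -4], "roll": 0}])

```text
clock: 25.27
tcp_pos: [0.594, -0.095, 0.3863]
tool_rot: [0.286, 0.958, 0.0, 0.004]
contact_force: [0.7, -0.3, -0.7]
finger_gap: 0.0553
gripper_force: 0.0
```

```bash
python3 -c "
from h import *
delta(None)
im=snap('scene','s20',(110,100,230,250),4); print(bronze(im))
"
```

```text
clock 25.2667 tcp [ 0.594  -0.095   0.3863] xang 146.8 F [ 0.71 -0.26 -0.74] gap 0.05534933088588913 q [-0.27  0.19  0.19  1.56  0.    0.31]
177.8
```

View pics/s20.png

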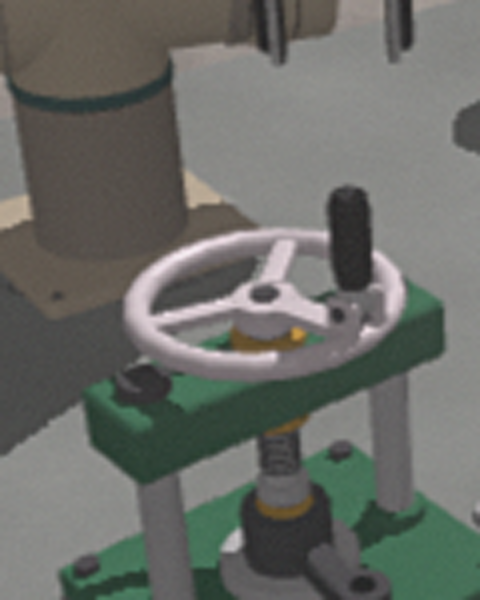

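The handle stands upright (grip at (350,240)), the ram is clear of the seated bush (bronze at (287,505)), and the gripper is free above. Handing in.

```bash
python3 -c "
from cell import *
print(sign_off())"
```

```text
the job is handed in; nothing more can be done
None
```

The job is handed in, at about 25 of the 72 s: handle folded out and left upright, bush pressed home with about 8 N held at the handle (roughly 176 N at the ram), ram wound back about 4.5 mm, handle released and nothing else touched; the verdict was not shown.

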